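# Prove the springs of a re-sprung mirror mount

## Task

Prove the two new springs of the mirror mount: with a fingertip press one thumb screw straight down until its dial's needle has pushed the slave hand to the brass mark on the rim, let the corner spring fully back up, then do the same with the other thumb screw, in whichever order you like but never both at once. Each slave hand must be left standing over its brass mark, neither short of it nor past it (only the plate may move the hands). Do not touch the mirror or the gauge head, and pick up nothing: leave the tools and other things around it where they are.

Things in the scene. Friction and masses are not known exactly. Their poses are not given: they have to be found in the camera images.
- mount: mirror mount on a dark steel test base, 275 x 210 mm, screwed to the bench. Origin at bench level, midway between pivot and thumb screws; +x from the screws to the gauge head, +y to the left screw. Base reaches x -95 to +180 mm, y +-105. Above it an aluminium tilt plate (8 mm thick, top at 54 mm, x -80 to +70, y +-80) sits on a ball pivot at x = +60, y = 0 and on two coil springs under the screws
- gauges: grey gauge head, 206 mm wide, fixed on the far end of the mount's base, with two round white dials (91 mm) that face up and back to the screws at 45 degrees; left dial for the left screw, right for the right. Origin: middle of its face, 125 mm along the mount's +x, 82 mm above the bench; top edge at 116 mm. Hands and marks are part of it. Not to be touched
- mirror: round mirror, 60 mm, face up in a black cell 72 mm across, 10 mm high, in the middle of the tilt plate (34 mm clear between cell and screw heads). Origin at the underside of the cell. Not to be touched
- screw_left (a point): middle of the flat top of the left thumb screw's knurled steel head (28 mm across, 12 mm high) at the plate's near left corner: 60 mm to the mount's -x, 60 mm to its left, 66 mm above the bench at rest. Pressed, it sinks with the plate corner on the spring (about 4 N to start, then 0.6 N more per mm, stop at 19 mm); let go, it springs back by itself
- tilt_left (a joint): tilt of the plate at the left screw, rad: 0 at rest (fully up), grows as the left screw is pressed; the screw sinks 107 mm per rad (0.0093 rad per mm). Pressed squarely, one screw does not move the other's tilt; the needle turns 14 times this angle
- slave_left (a joint): angle of the left dial's slave hand, rad clockwise from zero: broad black hand, 34 mm long, a 9 mm disc near its tip. The dial's thin needle (at 14 x tilt) pushes it forward, to 0.130 rad for each mm that the screw is down, and leaves it at the highest reading. It starts at 0.05 to 0.35
- mark_left (a joint): angle of the middle of the brass mark clip on the left dial's rim, on the slave hand's scale: between 1.05 and 1.80 (8.0 to 13.8 mm of screw travel). The dial has a line every 0.26 rad (2 mm of travel) from zero, at the left, on. The clip covers 0.15 rad to either side of its middle. Not to be moved
- slave_tip_left (a point): tip of the left slave hand, 34 mm from the dial's centre
- mark_mid_left (a point): middle of the left mark clip, on the circle of the slave hand's tip
- screw_right (a point): middle of the flat top of the right thumb screw's knurled steel head (28 mm across, 12 mm high) at the plate's near right corner: 60 mm to the mount's -x, 60 mm to its right, 66 mm above the bench at rest. Pressed, it sinks with the plate corner on the spring (about 4 N to start, then 0.6 N more per mm, stop at 19 mm); let go, it springs back by itself
- tilt_right (a joint): tilt of the plate at the right screw, rad: 0 at rest (fully up), grows as the right screw is pressed; the screw sinks 107 mm per rad (0.0093 rad per mm). Pressed squarely, one screw does not move the other's tilt; the needle turns 14 times this angle
- slave_right (a joint): angle of the right dial's slave hand, rad clockwise from zero: broad black hand, 34 mm long, a 9 mm disc near its tip. The dial's thin needle (at 14 x tilt) pushes it forward, to 0.130 rad for each mm that the screw is down, and leaves it at the highest reading. It starts at 0.05 to 0.35
- mark_right (a joint): angle of the middle of the brass mark clip on the right dial's rim, on the slave hand's scale: between 1.05 and 1.80 (8.0 to 13.8 mm of screw travel). The dial has a line every 0.26 rad (2 mm of travel) from zero, at the left, on. The clip covers 0.15 rad to either side of its middle. Not to be moved
- slave_tip_right (a point): tip of the right slave hand, 34 mm from the dial's centre
- mark_mid_right (a point): middle of the right mark clip, on the circle of the slave hand's tip
- screwdriver_red: screwdriver with a red handle, 150 mm long, lying left of the mount; loose bystander, stays where it is. Origin at the middle of its underside
- solder_reel: yellow reel of solder, 54 x 78 x 37 mm, left of the gauge head; loose bystander, stays where it is. Origin at the middle of its underside
- rosin_tin: flat metal tin, 50 x 68 x 20 mm, right of the mount; loose bystander, stays where it is. Origin at the middle of its underside
- offcut_1: wooden block, 40 x 62 x 40 mm, right of the gauge head; loose bystander, stays where it is. Origin at the middle of its underside
- side_cutter: side cutter with blue handles, 144 mm long, lying in front of the mount; loose bystander, stays where it is. Origin at the middle of its underside
- sanding_block: cork sanding block, 63 x 110 x 31 mm, far left; loose bystander, stays where it is. Origin at the middle of its underside
- tape_1: roll of masking tape, 104 mm across, 25 mm high, far right; loose bystander, stays where it is. Origin at the middle of its underside

How it is judged:
By the outcome, as a careful person would: the job done as asked, in the order asked, and still so for the second after the job is handed in, with the robot touching nothing.
It also fails if it takes over 48 s, if anything falls off the work surface, if the arm or the gripper's body presses on something with over 40 N, if the wrist force passes 120 N, or if a joint passes its speed limit or range.

## Robot

A 6-joint arm with a two-finger parallel gripper is mounted at the origin on a cart in front of the work surface, level with it; the furniture and walls round the work are solid. World frame = base frame: x ahead of the robot, y to its left, z up, the work surface at z = 0. Lengths are in m, angles in rad, forces in N, time in s.
With the tool pointing down it reaches from about 0.3 to 0.875 m from the base axis. Payload 4.2 kg.
Tool frame: the origin (TCP) lies midway between the tips of the shut fingers; the grasp point (between the pads) lies 19 mm behind it; z points along the fingers, y is the line along which they close (so a half turn about z gives the same grasp; the last joint's range is limited). The gripper opens to 85 mm and grips with 20 to 120 N. Pads are 22 mm wide; open, the fingers measure 114 mm over their backs; the gripper's body (76 mm by 85 mm) begins 54 mm behind the grasp point. The pads swing forward as they close: fully open they stand 13 mm farther back than shut.
Start: joints at [-1.127, 0.32, 1.565, -0, 1.257, -0.02], TCP at [0.257, -0.514, 0.197] pointing down, gripper open.
Joint ranges: [-3.11, 3.11], [-0.84, 2.01], [0.21, 2.61], [-1.34, 4.49], [0.05, 2.63], [-2.56, 2.56]. Speed limits (rad/s): [2.57, 2.57, 3.14, 3.14, 3.14, 3.14].

## Interface

Orientations are given as a unit quaternion [x, y, z, w].
In Python, from plant import telemetry, eyes, job gives the robot as it stands.
- The arm moves only by the tool send_rows, never from a script. Its argument "deltas" is text: rows parted by semicolons, each of 7 numbers parted by spaces: the shift along the tool's x, y, z in cm, then the turn, a rotation vector about the tool's x, y, z in rad, then the opening, from 0 (shut) to 1 (fully open). In form: x y z rx ry rz jaw; .... A call has 1 to 10 rows; each row is the pose to reach, as a shift and turn from the pose commanded when the call began, along the tool's axes at that moment; what a row does not reach only later rows make up. A row lasts 1/10 s, in which the tool goes at most 50 mm and 8.59 degrees, less where a joint would pass 70% of its speed; a pose out of reach is approached as far as the arm can. A call with a gripper value outside its range is refused whole. The fingers move at their own pace and stop on an object; the grip force is fixed at half the most. Time passes only in rows, so rows that repeat a pose let the fingers close. It gives the time, the measured TCP pose, the force, the opening and the grip force at its end, in the units of the state.
- telemetry.get_state(): the state, without advancing time (a new reading comes with each control period).
- eyes.camera(name): name is "scene" or "top"; returns (picture, depth): 384x512x3 uint8, blue, green, red; 384x512 float32, m along the optical axis (not along the pixel's ray), 0 where there is no reading.
- eyes.camera_params(name): a dict with "camera_matrix" (3x3 intrinsics, pixels), "dist_coeffs" ([k1, k2, p1, p2, k3] as OpenCV has them; the pictures are not rectified), "origin" and "attitude" of the camera in the world. Camera axes: x right, y up, looking along -z (the intrinsics and any distortion apply to the point x, -y, -z); pixel columns grow to the right and rows downward; lengths in m; the calibration is good to about 2 mm. A picture is of the moment at which its call begins. camera_params takes no time and is no camera call.
- job.hand_in(): hands the job in; it is judged then, once.
The state is a dict: "clock": time; "q": joint angles; "joint_velocities": joint speeds; "joint_efforts": joint torques, N m; "tcp_pos": TCP position; "eef_rot": TCP orientation; "wrist_force": force on the tool from outside, world axes, zero at the start; "wrist_torque": the same for the moment, N m; "grip_width": opening from 0.0 (shut) to 1.0 (fully open); "grasp_force": force on a finger pad.
Only numpy, scipy, OpenCV 4.12 (cv2) and the standard library are available. Lean on these libraries where they do the work, as an engineer would, in place of code of your own. Each camera call takes 0.05 s, during which the arm holds its last target. There are 200 camera calls.

## Working session

There is one attempt and no reset: what is moved stays moved. The work goes in short steps, Python scripts to look and compute and a tool call to move; the robot and the scene stay as the last step left them, time stands still between calls to the robot, and variables do not carry over. Pictures are saved under pics/ and viewed, at most 10 in all, crops included, and the job is handed in when it is done.

Besides the shell and the picture viewer there is one more tool, called after "Call:" as name(argument=value, ...) on one line, values as JSON. send_rows: Moves the arm, as the interface text tells. Its arguments: {"type":"object","properties":{"deltas":{"type":"string"}},"required":["deltas"]}

```bash
mkdir -p pics; cat > h.py <<'E'
import numpy as np, cv2
from plant import telemetry, eyes, job
from scipy.spatial.transform import Rotation as R
def cam(n):
    p=eyes.camera_params(n); return p
def att(p):
    a=np.array(p["attitude"],float)
    return R.from_quat(a).as_matrix() if a.size==4 else a.reshape(3,3)
def ray(p,uv):
    K=np.array(p["camera_matrix"],float); d=np.array(p["dist_coeffs"],float)
    u=cv2.undistortPoints(np.array(uv,float).reshape(-1,1,2),K,d).reshape(-1,2)
    c=np.c_[u[:,0],-u[:,1],-np.ones(len(u))]
    return np.array(p["origin"],float), c@att(p).T
def onz(p,uv,z):
    o,d=ray(p,uv); return o+d*((z-o[2])/d[:,2])[:,None]
def onplane(p,uv,pt,n):
    o,d=ray(p,uv); return o+d*(((pt-o)@n)/(d@n))[:,None]
def proj(p,X):
    K=np.array(p["camera_matrix"],float); d=np.array(p["dist_coeffs"],float)
    c=(np.atleast_2d(X)-np.array(p["origin"]))@att(p); c=c*[1,-1,-1]
    return cv2.projectPoints(c.reshape(-1,1,3),np.zeros(3),np.zeros(3),K,d)[0].reshape(-1,2)
E
python3 - <<'E'
from h import *
for n in ("scene","top"):
    im,dp=eyes.camera(n); cv2.imwrite(f"pics/{n}0.png",im); np.save(f"pics/{n}0.npy",dp); print(n,eyes.camera_params(n))
a=[cv2.imread(f"pics/{n}0.png") for n in("scene","top")]
s=telemetry.get_state(); print(s)
E
```

```text
scene {'camera_matrix': array([[383.57140538,   0.        , 263.15939573],
       [  0.        , 383.57140538, 190.01780854],
       [  0.        ,   0.        ,   1.        ]]), 'dist_coeffs': array([-0.10444725,  0.        ,  0.        ,  0.        ,  0.        ]), 'origin': array([ 0.02911052, -0.9626128 ,  0.93389865]), 'attitude': array([ 0.42353162, -0.10863125, -0.21990838,  0.87204387])}
top {'camera_matrix': array([[397.53471819,   0.        , 252.4067822 ],
       [  0.        , 397.53471819, 188.24077296],
       [  0.        ,   0.        ,   1.        ]]), 'dist_coeffs': array([-0.1285185,  0.       ,  0.       ,  0.       ,  0.       ]), 'origin': array([0.27522249, 0.0186742 , 1.44056464]), 'attitude': array([-0.07087845,  0.06445418,  0.70522078, -0.70248527])}
{'clock': 0.1, 'q': array([-1.12700265e+00,  3.20247263e-01,  1.56555380e+00,  2.98561985e-05,
        1.25738632e+00, -1.99991840e-02]), 'joint_velocities': array([ 0.00140903, -0.00096083, -0.00124165,  0.00104487, -0.00066618,
       -0.0004805 ]), 'joint_efforts': array([ 7.04227969e-04, -4.16410840e+01, -2.34704769e+01,  1.29246355e-04,
        4.96068227e-03,  1.26398527e-05]), 'tcp_pos': array([ 0.25702938, -0.51382586,  0.19655654]), 'eef_rot': array([ 9.73233052e-01,  2.29819040e-01, -1.53817176e-04, -7.82512049e-04]), 'wrist_force': array([1.05894385, 0.12858553, 0.50926002]), 'wrist_torque': array([-0.03295295,  0.02503417, -0.02421936]), 'grasp_force': 0.0, 'grip_width': 1.0022006854860843}
```

View pics/top0.png

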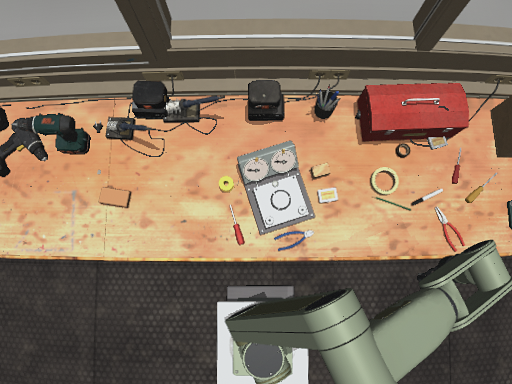

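View pics/scene0.png

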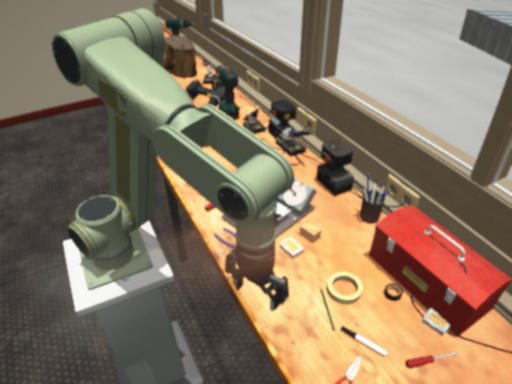

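The top view shows the mount around (280,190), with its dials at about (257,170) and (284,161). In the scene view the arm hides it. I'll zoom in on the top view.

```bash
python3 - <<'E'
from h import *
im=cv2.imread("pics/top0.png")
c=im[135:240,228:328]
cv2.imwrite("pics/crop1.png",cv2.resize(c,None,fx=5.7,fy=5.7,interpolation=cv2.INTER_CUBIC))
E
```

```text
(no output)
```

View pics/crop1.png

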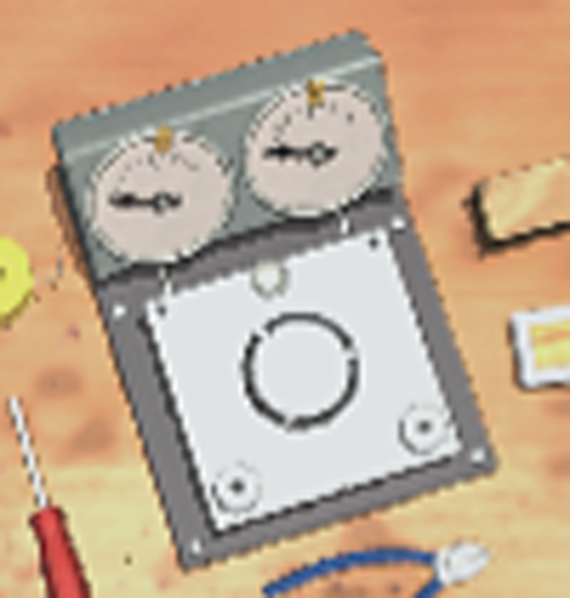

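The crop shows the dials at about (161,198) and (315,150), with the brass clips at (163,140) and (316,92). The slave discs are near (118,199) and (275,152). The screw tops are at (237,487) and (424,427). Next I'll measure these by ray casting.

```bash
cat > meas.py <<'E'
from h import *
def cent(m):
    ys,xs=np.nonzero(m); w=m[ys,xs].astype(float); return np.array([(xs*w).sum()/w.sum(),(ys*w).sum()/w.sum()])
def win(im,c,r):
    x,y=np.round(c).astype(int); return im[y-r:y+r+1,x-r:x+r+1], np.array([x-r,y-r])
def frame(p,im):
    g=cv2.cvtColor(im,cv2.COLOR_BGR2GRAY).astype(float)
    s=[]
    for c in [(269.2,220.1),(302,209.5)]:
        w,o=win(g,c,2); s.append(cent(np.clip(225-w,0,None))+o)
    S=onz(p,s,.066)
    hsv=cv2.cvtColor(im,cv2.COLOR_BGR2HSV)
    L,Rr=S[0],S[1]; y=(L-Rr); print("screw px",np.round(s,2),"dist",np.linalg.norm(y))
    y[2]=0;y/=np.linalg.norm(y); x=np.array([y[1],-y[0],0])
    O=(L+Rr)/2+.06*x; O[2]=0
    # mirror check
    w,o=win(g,(280.5,199.5),11); m=cent((w<120)*1.0)+o
    print("mirror ctr in mount",onz(p,[m],.062)@np.eye(3)-O, "yaw",np.degrees(np.arctan2(x[1],x[0])))
    return O,x,y,S
def dials(p,im,O,x,y):
    C=O+.125*x+[0,0,.082]; n=(np.array([0,0,1])-x)/2**.5; up=(np.array([0,0,1])+x)/2**.5
    hsv=cv2.cvtColor(im,cv2.COLOR_BGR2HSV); g=cv2.cvtColor(im,cv2.COLOR_BGR2GRAY).astype(float)
    # rectify each dial with remap
    out=[]
    for sgn in (1,-1):
        c=C+sgn*.05*y
        N=120; a=np.linspace(-.055,.055,N)  # u right = -y, v down=-up
        uu,vv=np.meshgrid(a,a); P=c+uu[...,None]*(-y)+vv[...,None]*(-up)
        px=proj(p,P.reshape(-1,3)).reshape(N,N,2).astype(np.float32)
        out.append(cv2.remap(im,px[...,0],px[...,1],cv2.INTER_CUBIC))
    return out,C,up,n
E
python3 - <<'E'
from meas import *
p=cam("top"); im=cv2.imread("pics/top0.png")
O,x,y,S=frame(p,im); print("O",O,"S",S)
o,C,up,n=dials(p,im,O,x,y)
# depth check
dp=np.load("pics/top0.npy")
cv2.imwrite("pics/d0.png",cv2.resize(np.hstack(o),None,fx=3.3,fy=3.3,interpolation=cv2.INTER_CUBIC))
E
```

```text
screw px [[269.16 219.87]
 [302.03 209.51]] dist 0.12053561533050962
mirror ctr in mount [[-0.00588472  0.00093881  0.062     ]] yaw 17.21276518236883
O [ 0.50502968 -0.06682007  0.        ] S [[ 0.42988243 -0.02700677  0.066     ]
 [ 0.46555143 -0.14214389  0.066     ]]
```

View pics/d0.png

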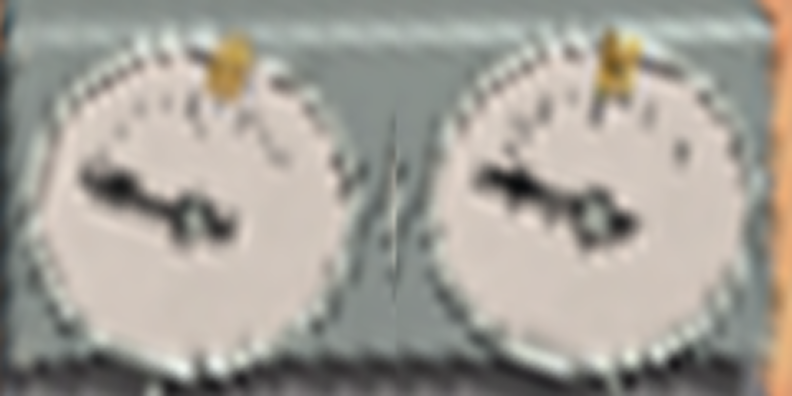

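The rectified dials show both clips at about (231,68) and (617,65), and both slave discs at about (115,185) and (510,185). The mirror centre came out 5.9 mm towards the screws, which fits the 5 mm expected. I'll move above the right screw now, with the fingers shut, and look with both cameras.

Call:
send_rows(deltas="35.3 -23.9 4 0 0 0 0;35.3 -23.9 4 0 0 0 0;35.3 -23.9 4 0 0 0 0;35.3 -23.9 4 0 0 0 0;35.3 -23.9 4 0 0 0 0;35.3 -23.9 4 0 0 0 0;35.3 -23.9 4 0 0 0 0;35.3 -23.9 4 0 0 0 0;35.3 -23.9 4 0 0 0 0;35.3 -23.9 4 0 0 0 0")

```text
clock: 1.1
tcp_pos: [0.4669, -0.1396, 0.1566]
eef_rot: [0.973, 0.232, -0.0, -0.001]
wrist_force: [-0.4, -0.8, 0.0]
grip_width: 0.001
grasp_force: 0.0
```

Call:
send_rows(deltas="0 0 0 0 0 0 0;0 0 0 0 0 0 0;0 0 0 0 0 0 0;0 0 0 0 0 0 0")

```text
clock: 1.5
tcp_pos: [0.4657, -0.1435, 0.1574]
eef_rot: [0.973, 0.229, 0.0, 0.0]
wrist_force: [-0.7, -0.3, 0.3]
grip_width: 0.004
grasp_force: 0.0
```

```bash
python3 - <<'E'
from meas import *
for n in ("scene","top"):
    im,dp=eyes.camera(n); cv2.imwrite(f"pics/{n}1.png",im); np.save(f"pics/{n}1.npy",dp)
s=telemetry.get_state(); print(s["clock"],s["tcp_pos"],s["wrist_force"],s["grip_width"],R.from_quat(s["eef_rot"]).as_matrix().round(4))
O,x,y,S=frame(cam("top"),cv2.imread("pics/top0.png"))
p=cam("scene");print(proj(p,[O+.125*x+.05*y+[0,0,.082],O+.125*x-.05*y+[0,0,.082],S[0],S[1]]))
q=proj(p,[O+.125*x+[0,0,.082]])[0].astype(int)
t=cv2.imread("pics/top1.png")[135:240,228:328]; sc=cv2.imread("pics/scene1.png")[q[1]-40:q[1]+65,q[0]-60:q[0]+40]
print(q-[60,40])
cv2.imwrite("pics/v1.png",cv2.resize(np.hstack([t,sc]),None,fx=4,fy=4,interpolation=cv2.INTER_CUBIC))
E
```

```text
1.6 [ 0.46576056 -0.14327312  0.15739942] [ 0.21144925 -0.94648645 -0.02832887] -0.0005016718947058075 [[ 8.950e-01  4.462e-01  2.000e-04]
 [ 4.462e-01 -8.950e-01 -1.000e-04]
 [ 1.000e-04  2.000e-04 -1.000e+00]]
screw px [[269.16 219.87]
 [302.03 209.51]] dist 0.12053561533050962
mirror ctr in mount [[-0.00588472  0.00093881  0.062     ]] yaw 17.21276518236883
[[274.39627874 181.06633086]
 [294.8785842  192.87869762]
 [235.80089874 206.19740155]
 [260.43146286 222.86250267]]
[224 146]
```

View pics/v1.png

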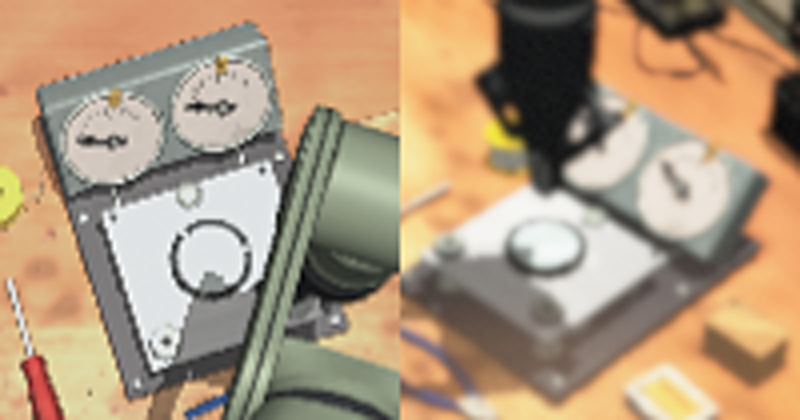

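Left half of v1 is the top view: both dials are clear, and the arm covers only the right screw. Right half is the scene view: the right dial is visible at about (683,195), and the finger partly hides the left one. Now I'll work out the dial angles and check the dial plane against depth.

```bash
cat > ang.py <<'E'
from meas import *
O=np.array([.50503,-.06682,0]); yaw=np.radians(17.21)
x=np.array([np.cos(yaw),np.sin(yaw),0]); y=np.array([-x[1],x[0],0])
C=O+.125*x+[0,0,.082]; up=(np.array([0,0,1])+x)/2**.5
def rect(p,im,c,N=441,h=.055):
    a=np.linspace(-h,h,N); uu,vv=np.meshgrid(a,a)
    px=proj(p,(c-uu[...,None]*y-vv[...,None]*up).reshape(-1,3)).reshape(N,N,2).astype(np.float32)
    return cv2.remap(im,px[...,0],px[...,1],cv2.INTER_CUBIC)   # 4 px/mm
def angles(p,im,sgn,verbose=True):
    r=rect(p,im,C+sgn*.05*y); hsv=cv2.cvtColor(r,cv2.COLOR_BGR2HSV); g=cv2.cvtColor(r,cv2.COLOR_BGR2GRAY)
    # dial face: pale contour
    b=r.astype(int); face=((g>185)&(b[...,2]-b[...,0]>10)&(b[...,2]-b[...,0]<45)).astype(np.uint8)
    face=cv2.morphologyEx(face,cv2.MORPH_OPEN,np.ones((5,5)))
    k=max(cv2.findContours(face,0,cv2.CHAIN_APPROX_NONE)[0],key=cv2.contourArea)
    e=cv2.fitEllipse(cv2.convexHull(k)); c=np.array(e[0])
    br=((hsv[...,0]>12)&(hsv[...,0]<28)&(hsv[...,1]>110)).astype(float)
    yy,xx=np.mgrid[:441,:441]; rr=np.hypot(xx-c[0],yy-c[1]); br*=(rr<210)&(rr>100)
    m=cent(br)
    # hand: dark pixels within 32 mm of centre, excluding ticks: largest dark blob
    d=((g<120)&(rr<150)).astype(np.uint8); n,l,st,ce=cv2.connectedComponentsWithStats(d)
    i=1+np.argmax(st[1:,4]); pts=np.argwhere(l==i)[:,::-1].astype(np.float32)
    vx,vy,x0,y0=cv2.fitLine(pts,cv2.DIST_L2,0,.01,.01).ravel()
    t=(pts-c)@[vx,vy]; tipd=np.array([vx,vy])*(1 if abs(t.max())>abs(t.min()) else -1)
    off=(np.array([x0,y0])-c); perp=off@[-tipd[1],tipd[0]]
    A=lambda v:np.arctan2(-v[1],-v[0])
    if verbose: print("L" if sgn>0 else "R","face ctr mm",((c-220)/4).round(2),"axes mm",np.round(np.array(e[1])/4,1),round(e[2]),"mark",A(m-c).round(3),"r",(np.hypot(*(m-c))/4).round(1),"hand",A(tipd).round(3),"perp mm",round(perp/4,2),"maxr",round(abs(((pts-c)@tipd)).max()/4,1),"tip cent ang",A(pts[(pts-c)@tipd>72].mean(0)-c).round(3))
    return r
E
python3 - <<'E'
from ang import *
p=cam("top")
for f in ("0","1"):
    im=cv2.imread(f"pics/top{f}.png"); rs=[angles(p,im,s) for s in (1,-1)]
cv2.imwrite("pics/d1.png",cv2.resize(np.hstack(rs),None,fx=.9,fy=.9))
dp=np.load("pics/top1.npy")
v,u=np.mgrid[155:182:1,245:300:1]; o,d=ray(p,np.c_[u.ravel(),v.ravel()])
P=o+d*dp[155:182,245:300].reshape(-1,1); M=np.c_[(P-O)@x,(P-O)@y,P[:,2]]
for s in (1,-1):
    k=np.hypot(M[:,1]-s*.05,(M[:,0]-.125)*1.414)<.036; q=M[k]; a=np.linalg.lstsq(np.c_[q[:,:2]-[.125,0],np.ones(len(q))],q[:,2],rcond=None)[0]
    r=q[:,2]-np.c_[q[:,:2]-[.125,0],np.ones(len(q))]@a; print("plane",a.round(4),r.std(),k.sum())
E
```

```text
L face ctr mm [-1.81  2.31] axes mm [86.9 87.2] 70 mark 1.836 r 39.7 hand 0.354 perp mm -3.01 maxr 31.4 tip cent ang 0.238
R face ctr mm [-0.92  2.17] axes mm [85.4 88.4] 42 mark 1.771 r 39.5 hand 0.372 perp mm -2.52 maxr 31.9 tip cent ang 0.268
L face ctr mm [-1.76  2.26] axes mm [86.8 87.3] 74 mark 1.835 r 39.7 hand 0.354 perp mm -3.09 maxr 31.4 tip cent ang 0.235
R face ctr mm [-1.07  2.26] axes mm [85.6 88. ] 42 mark 1.761 r 39.9 hand 0.373 perp mm -2.38 maxr 31.8 tip cent ang 0.274
plane [1.0178 0.0316 0.0829] 0.004315664431864335 281
plane [0.9893 0.0272 0.0853] 0.004111530501929683 237
```

View pics/d1.png

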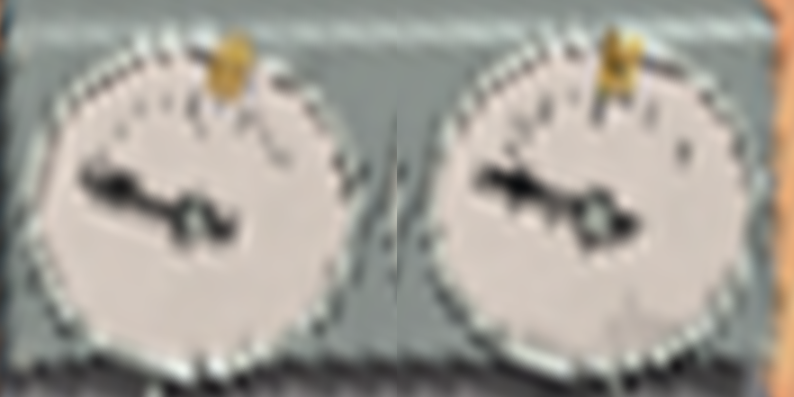

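Hands and clips are consistent in both frames. The hub sits about 3 mm below the face centre, which is parallax from the hands standing roughly 5 mm above the face. The ticks suggest my angles read about 0.03 high, so the marks should be near 1.80 (left) and 1.73 (right). I'll come down towards the right screw.

Call:
send_rows(deltas="0 0 3 0 0 0 0;0 0 6 0 0 0 0;0 0 8 0 0 0 0;0 0 8.8 0 0 0 0;0 0 8.8 0 0 0 0;0 0 8.8 0 0 0 0")

```text
clock: 2.2
tcp_pos: [0.4668, -0.143, 0.0701]
eef_rot: [0.973, 0.23, 0.001, 0.0]
wrist_force: [0.6, 0.2, 0.8]
grip_width: -0.003
grasp_force: 0.0
```

Call:
send_rows(deltas="0 0 0.2 0 0 0 0;0 0 0.4 0 0 0 0;0 0 0.4 0 0 0 0;0 0 0.4 0 0 0 0")

```text
clock: 2.6
tcp_pos: [0.4662, -0.1427, 0.0656]
eef_rot: [0.973, 0.23, 0.0, 0.0]
wrist_force: [-0.4, -0.2, 0.2]
grip_width: 0.002
grasp_force: 0.0
```

Call:
send_rows(deltas="0 0 0.1 0 0 0 0;0 0 0.2 0 0 0 0;0 0 0.3 0 0 0 0;0 0 0.4 0 0 0 0;0 0 0.4 0 0 0 0;0 0 0.4 0 0 0 0")

```text
clock: 3.2
tcp_pos: [0.466, -0.1426, 0.0613]
eef_rot: [0.973, 0.23, -0.0, 0.0]
wrist_force: [-0.6, -0.0, -0.0]
grip_width: -0.001
grasp_force: 0.0
```

```bash
python3 - <<'E'
from ang import *
im,dp=eyes.camera("top"); cv2.imwrite("pics/top2.png",im)
sc,ds=eyes.camera("scene"); cv2.imwrite("pics/scene2.png",sc)
for s in (1,-1): angles(cam("top"),im,s)
s=telemetry.get_state(); print(s["tcp_pos"],s["wrist_force"],s["wrist_torque"])
c=sc[150:250,205:325]
cv2.imwrite("pics/v2.png",cv2.resize(c,None,fx=6,fy=6,interpolation=cv2.INTER_CUBIC))
E
```

```text
L face ctr mm [-1.49  2.53] axes mm [85.3 87.4] 44 mark 1.827 r 39.8 hand 0.355 perp mm -2.93 maxr 31.8 tip cent ang 0.243
R face ctr mm [-1.12  2.16] axes mm [85.1 88.4] 41 mark 1.765 r 39.8 hand 0.374 perp mm -2.5 maxr 31.9 tip cent ang 0.27
[ 0.4660568  -0.14261963  0.06132748] [-0.21191779  0.887061    0.39326738] [-0.10362826  0.03003072 -0.03818886]
```

View pics/v2.png

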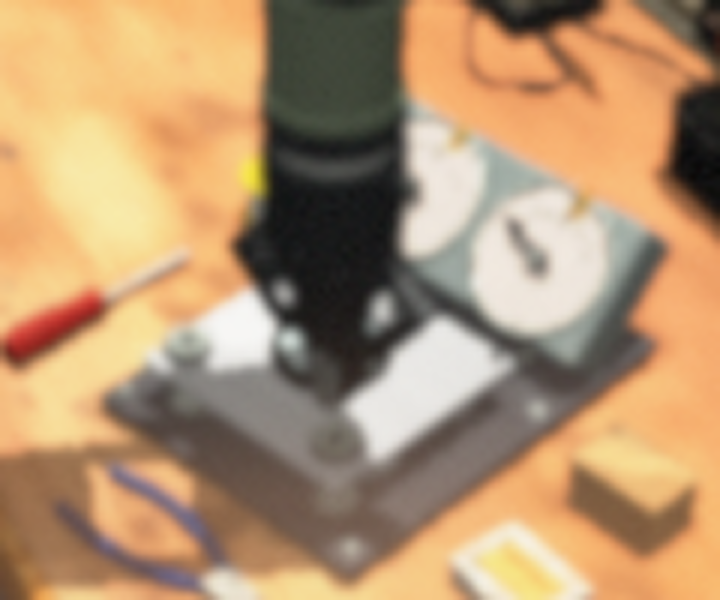

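The finger tip shows at about (325,395) in this crop, but the screw top is at (335,437). So the tip is either above the screw or beyond it, which disagrees with the reported TCP. I'll check that geometry before going any lower.

```bash
python3 - <<'E'
from ang import *
p=cam("scene")
for i,t in ((1,[.46576,-.14327,.1574]),(2,[.46606,-.14262,.06133])):
    im=cv2.imread(f"pics/scene{i}.png"); dp=np.load("pics/scene1.npy") if i==1 else None
    q=proj(p,[t])[0]; print(i,"tcp px",q, "30mm above",proj(p,[np.add(t,[0,0,.03])])[0])
    g=im.max(2)
    c=int(q[0])
    for v in range(int(q[1])-20,int(q[1])+6): print(v,g[v,c-12:c+12:1].tolist())
    if dp is not None:
        for v in (int(q[1])-12,int(q[1])-8,int(q[1])-5,int(q[1])-2):
            o,d=ray(p,[[c-1,v]]); print("depth pt",v,(o+d*dp[v,c-1]).round(3))
E
```

```text
1 tcp px [260.62094888 201.82325463] 30mm above [260.6120213  194.41090704]
181 [236, 232, 222, 200, 182, 158, 117, 67, 31, 23, 23, 22, 22, 25, 24, 25, 30, 43, 71, 94, 93, 70, 46, 42]
182 [215, 220, 218, 212, 203, 185, 142, 86, 39, 27, 24, 24, 24, 23, 18, 25, 29, 33, 39, 45, 46, 45, 61, 87]
183 [171, 174, 178, 182, 182, 171, 144, 97, 54, 38, 36, 29, 26, 21, 21, 24, 26, 25, 26, 28, 42, 67, 110, 145]
184 [143, 145, 147, 150, 152, 151, 136, 103, 71, 56, 50, 36, 30, 24, 21, 25, 26, 25, 33, 52, 82, 120, 165, 197]
185 [140, 139, 137, 137, 141, 139, 131, 109, 81, 66, 61, 48, 36, 29, 25, 23, 25, 42, 65, 101, 138, 175, 208, 226]
186 [145, 141, 137, 135, 137, 135, 132, 114, 83, 67, 59, 53, 45, 35, 26, 28, 42, 81, 121, 160, 193, 216, 228, 234]
187 [154, 150, 142, 135, 139, 148, 151, 129, 91, 66, 61, 59, 58, 42, 25, 32, 71, 127, 176, 210, 225, 232, 234, 235]
188 [178, 167, 157, 145, 150, 168, 179, 157, 109, 73, 59, 61, 61, 47, 32, 35, 86, 151, 205, 227, 234, 235, 235, 235]
189 [216, 203, 186, 176, 179, 195, 204, 181, 127, 79, 60, 63, 62, 49, 33, 38, 85, 150, 203, 225, 233, 235, 236, 236]
190 [23
[... 4658 characters left out ...]
8, 128, 121, 118, 115, 106, 109, 115, 120, 127, 155, 199, 226, 232, 232, 227, 217]
224 [105, 116, 127, 135, 141, 142, 141, 138, 128, 116, 114, 114, 112, 115, 115, 116, 120, 145, 191, 223, 228, 224, 210, 184]
225 [96, 104, 112, 123, 133, 138, 141, 139, 130, 118, 113, 113, 113, 115, 115, 114, 120, 143, 184, 213, 218, 200, 175, 144]
226 [94, 97, 102, 110, 121, 130, 135, 139, 136, 128, 118, 116, 115, 115, 117, 121, 128, 142, 167, 186, 183, 166, 140, 119]
227 [96, 97, 99, 101, 108, 118, 127, 135, 137, 136, 132, 129, 126, 127, 130, 131, 136, 139, 146, 151, 148, 136, 123, 110]
228 [100, 98, 100, 101, 102, 107, 114, 124, 132, 138, 139, 140, 140, 138, 140, 139, 135, 132, 128, 126, 125, 119, 111, 107]
```

The tip shows about 7.5 px above the projected TCP in both frames, and depth puts it about 30 mm higher than reported. I'll locate the real fingertip from the depth point cloud.

```bash
python3 - <<'E'
from ang import *
p=cam("scene"); D=[eyes.camera("scene")[1] for _ in range(3)]; dp=np.median(D,0)
t=telemetry.get_state()["tcp_pos"]; print(t)
v,u=np.mgrid[185:232,245:278]; o,d=ray(p,np.c_[u.ravel(),v.ravel()])
P=o+d*dp[185:232,245:278].reshape(-1,1)
k=(np.hypot(P[:,0]-t[0],P[:,1]-t[1])<.04)
for lo in np.arange(.04,.18,.01):
    q=P[k&(P[:,2]>=lo)&(P[:,2]<lo+.01)]
    if len(q): print(round(lo,2),len(q),"med-tcp mm",(1e3*(np.median(q,0)-t)).round(1),"min",(1e3*(q.min(0)-t)).round(0),"max",(1e3*(q.max(0)-t)).round(0))
E
```

```text
[ 0.46602403 -0.14261257  0.06132654]
0.04 8 med-tcp mm [  3.4  -6.2 -12. ] min [-24. -21. -14.] max [ 32.  30. -12.]
0.05 139 med-tcp mm [-2.6  4.2 -6.7] min [-27. -21. -11.] max [40. 39. -2.]
0.06 52 med-tcp mm [ 0.9 -1.6  5.5] min [-14. -13.  -1.] max [14. 13.  8.]
0.09 4 med-tcp mm [-10.5  -5.2  36.2] min [-13. -10.  36.] max [-4.  1. 39.]
0.1 21 med-tcp mm [ -7.8 -10.2  44.8] min [-13. -14.  39.] max [11. 10. 48.]
0.11 22 med-tcp mm [-5.4 -9.4 53.5] min [-13. -15.  49.] max [11.  9. 58.]
0.12 20 med-tcp mm [ -7.4 -10.1  63.3] min [-14. -17.  59.] max [ 7. 10. 69.]
0.13 17 med-tcp mm [-9.8 -4.2 75.6] min [-22. -18.  69.] max [ 0. 17. 78.]
0.14 54 med-tcp mm [-7.4 -9.4 84.5] min [-26. -35.  79.] max [12. 24. 89.]
0.15 42 med-tcp mm [-9.1 -5.9 93. ] min [-28. -39.  89.] max [16. 28. 98.]
0.16 39 med-tcp mm [-14.8  -1.8 102.9] min [-28. -39.  99.] max [  6.  32. 109.]
0.17 38 med-tcp mm [-12.4  -4.8 114.4] min [-26. -37. 109.] max [ 13.  34. 118.]
```

Depth settles it: the screw top is at z ≈ 0.067, directly under the tool, and the real fingertip is about 33 mm above the reported TCP. The side position is good, so I'll keep descending and find contact by force.

Call:
send_rows(deltas="0 0 1 0 0 0 0;0 0 2 0 0 0 0;0 0 2.2 0 0 0 0;0 0 2.2 0 0 0 0;0 0 2.2 0 0 0 0")

```text
clock: 3.95
tcp_pos: [0.4661, -0.1426, 0.0392]
eef_rot: [0.973, 0.23, -0.0, 0.0]
wrist_force: [0.5, -0.1, -0.2]
grip_width: 0.0
grasp_force: 0.0
```

Call:
send_rows(deltas="0 0 0.2 0 0 0 0;0 0 0.3 0 0 0 0;0 0 0.3 0 0 0 0;0 0 0.3 0 0 0 0")

```text
clock: 4.35
tcp_pos: [0.4661, -0.1426, 0.0364]
eef_rot: [0.973, 0.23, 0.0, 0.0]
wrist_force: [-0.4, -0.4, -0.6]
grip_width: -0.0
grasp_force: 0.0
```

Call:
send_rows(deltas="0 0 0.1 0 0 0 0;0 0 0.2 0 0 0 0;0 0 0.2 0 0 0 0;0 0 0.2 0 0 0 0")

```text
clock: 4.75
tcp_pos: [0.466, -0.1426, 0.0343]
eef_rot: [0.973, 0.23, -0.0, -0.0]
wrist_force: [0.4, -1.0, 1.0]
grip_width: -0.0
grasp_force: 0.0
```

Call:
send_rows(deltas="0 0 0.1 0 0 0 0;0 0 0.2 0 0 0 0;0 0 0.2 0 0 0 0;0 0 0.2 0 0 0 0")

```text
clock: 5.15
tcp_pos: [0.466, -0.1426, 0.0323]
eef_rot: [0.973, 0.23, -0.0, -0.0]
wrist_force: [-0.0, -0.1, -0.6]
grip_width: -0.001
grasp_force: 0.0
```

Call:
send_rows(deltas="0 0 0.1 0 0 0 0;0 0 0.2 0 0 0 0;0 0 0.2 0 0 0 0;0 0 0.2 0 0 0 0")

```text
clock: 5.55
tcp_pos: [0.4661, -0.1428, 0.0307]
eef_rot: [0.973, 0.23, 0.0, 0.0]
wrist_force: [-1.3, -0.7, 5.4]
grip_width: 0.002
grasp_force: 2.5
```

Contact came at z ≈ 0.031. I'll press about 10 mm and look.

Call:
send_rows(deltas="0 0 0.15 0 0 0 0;0 0 0.3 0 0 0 0;0 0 0.45 0 0 0 0;0 0 0.6 0 0 0 0;0 0 0.7 0 0 0 0;0 0 0.8 0 0 0 0;0 0 0.85 0 0 0 0;0 0 0.9 0 0 0 0;0 0 0.9 0 0 0 0;0 0 0.9 0 0 0 0")

```text
clock: 6.55
tcp_pos: [0.4661, -0.1436, 0.0225]
eef_rot: [0.973, 0.23, 0.0, 0.001]
wrist_force: [-3.2, -2.7, 10.8]
grip_width: -0.0
grasp_force: 5.5
```

```bash
cat > look.py <<'E'
from ang import *
import sys
i=sys.argv[1]; im,_=eyes.camera("top"); cv2.imwrite(f"pics/top{i}.png",im)
rs=[angles(cam("top"),im,s) for s in (1,-1)]
cv2.imwrite(f"pics/d{i}.png",cv2.resize(np.hstack(rs),None,fx=.9,fy=.9))
s=telemetry.get_state(); print(s["clock"],s["tcp_pos"],s["wrist_force"])
E
python3 look.py 3
```

```text
L face ctr mm [-1.5   2.65] axes mm [85.4 86.9] 39 mark 1.826 r 40.0 hand 0.356 perp mm -2.83 maxr 31.9 tip cent ang 0.249
R face ctr mm [-1.11  2.  ] axes mm [84.9 87.4] 46 mark 1.766 r 39.7 hand 1.546 perp mm -0.14 maxr 30.8 tip cent ang 1.54
6.6 [ 0.46603546 -0.14357895  0.02246256] [-4.05974626 -3.16691365 11.40575139]
```

View pics/d3.png

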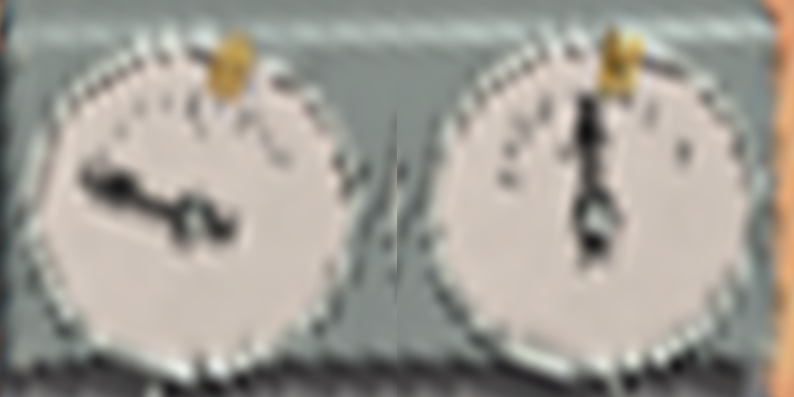

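The right hand is now at 1.546 and its mark at 1.766, so about 0.2 rad is left. The left hand has not moved. I'll press another 1 mm.

Call:
send_rows(deltas="0 0 0.05 0 0 0 0;0 0 0.1 0 0 0 0;0 0 0.1 0 0 0 0;0 0 0.1 0 0 0 0")

```text
clock: 7.0
tcp_pos: [0.466, -0.1436, 0.0215]
eef_rot: [0.973, 0.23, 0.0, 0.001]
wrist_force: [-3.3, -3.3, 10.7]
grip_width: -0.005
grasp_force: 5.9
```

```bash
python3 look.py 4
```

```text
L face ctr mm [-1.41  2.5 ] axes mm [85.1 87.2] 45 mark 1.825 r 39.8 hand 0.355 perp mm -2.99 maxr 31.9 tip cent ang 0.241
R face ctr mm [-1.1   1.95] axes mm [84.9 87.6] 40 mark 1.765 r 39.3 hand 1.662 perp mm 0.41 maxr 33.4 tip cent ang 1.673
7.05 [ 0.46604401 -0.1436221   0.02154207] [-3.72654303 -3.62657291 11.51214703]
```

Call:
send_rows(deltas="0 0 0.03 0 0 0 0;0 0 0.06 0 0 0 0;0 0 0.06 0 0 0 0;0 0 0.06 0 0 0 0")

```text
clock: 7.45
tcp_pos: [0.4661, -0.1437, 0.021]
eef_rot: [0.973, 0.23, 0.0, 0.001]
wrist_force: [-3.4, -2.7, 11.7]
grip_width: 0.003
grasp_force: 6.1
```

```bash
python3 look.py 5
```

```text
L face ctr mm [-1.39  2.63] axes mm [85.1 87.5] 44 mark 1.823 r 39.9 hand 0.355 perp mm -2.88 maxr 32.0 tip cent ang 0.246
R face ctr mm [-1.16  1.96] axes mm [84.8 87.4] 36 mark 1.764 r 39.4 hand 1.714 perp mm 0.72 maxr 33.0 tip cent ang 1.746
7.5 [ 0.46606047 -0.14366005  0.02099417] [-4.2977474  -3.90742771 12.7789677 ]
```

View pics/d5.png

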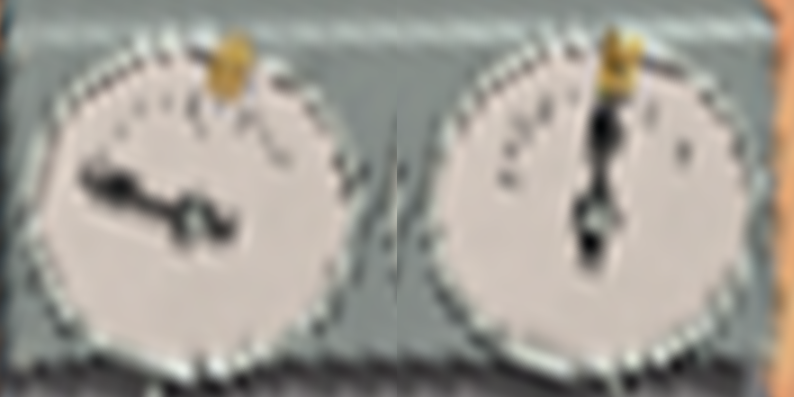

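The right hand now points into the clip: tip about (609,97), clip centre about (619,65), roughly 0.03 rad short of the middle. I'll nudge 0.2 mm, then lift off slowly and move above the left screw.

Call:
send_rows(deltas="0 0 0.02 0 0 0 0;0 0 0.02 0 0 0 0;0 0 0.02 0 0 0 0;0 0 -0.2 0 0 0 0;0 0 -0.5 0 0 0 0;0 0 -1 0 0 0 0;0 0 -2 0 0 0 0;0 0 -4 0 0 0 0;0 0 -4.5 0 0 0 0;0 0 -4.5 0 0 0 0")

```text
clock: 8.5
tcp_pos: [0.4667, -0.1428, 0.0654]
eef_rot: [0.973, 0.23, 0.001, 0.001]
wrist_force: [-0.1, 0.4, -0.2]
grip_width: -0.001
grasp_force: 0.0
```

```bash
python3 - <<'E'
from ang import *
im,_=eyes.camera("top"); 
for s in (1,-1): angles(cam("top"),im,s)
s=telemetry.get_state(); Rm=R.from_quat(s["eef_rot"]).as_matrix()
print(s["clock"],s["tcp_pos"],s["wrist_force"],"to left screw, tool cm",100*Rm.T@(np.array([.4299,-.0270,s["tcp_pos"][2]])-s["tcp_pos"]))
E
```

```text
L face ctr mm [-1.53  2.49] axes mm [85.7 87.4] 46 mark 1.828 r 39.9 hand 0.354 perp mm -2.94 maxr 31.8 tip cent ang 0.242
R face ctr mm [-1.    1.88] axes mm [85.1 87.8] 50 mark 1.763 r 39.2 hand 1.728 perp mm 0.48 maxr 33.4 tip cent ang 1.746
8.55 [ 0.46601341 -0.14255718  0.06468814] [-0.36988261  0.35273987 -0.83761134] to left screw, tool cm [ 1.93998171e+00 -1.19504337e+01 -3.05584324e-03]
```

The right hand stays at 1.73 after release, against a mark of 1.76 by face centre or 1.72 by hub. Next is the left screw.

Call:
send_rows(deltas="0.6 -4 -0.5 0 0 0 0;1.3 -8 -0.5 0 0 0 0;1.7 -10.5 -0.5 0 0 0 0;1.9 -12 -0.5 0 0 0 0;1.9 -12 -0.5 0 0 0 0;1.9 -12 -0.5 0 0 0 0;1.9 -12 1 0 0 0 0;1.9 -12 2.5 0 0 0 0;1.9 -12 2.7 0 0 0 0;1.9 -12 2.7 0 0 0 0")

```text
clock: 9.55
tcp_pos: [0.4293, -0.0274, 0.0373]
eef_rot: [0.973, 0.229, -0.001, -0.0]
wrist_force: [-0.5, -0.2, 0.2]
grip_width: -0.001
grasp_force: 0.0
```

Call:
send_rows(deltas="0 0 0.1 0 0 0 0;0 0 0.2 0 0 0 0;0 0 0.3 0 0 0 0;0 0 0.4 0 0 0 0;0 0 0.5 0 0 0 0;0 0 0.6 0 0 0 0;0 0 0.7 0 0 0 0;0 0 0.7 0 0 0 0;0 0 0.7 0 0 0 0")

```text
clock: 10.45
tcp_pos: [0.4293, -0.0267, 0.0309]
eef_rot: [0.973, 0.23, 0.0, -0.0]
wrist_force: [-0.9, 0.8, 4.7]
grip_width: 0.0
grasp_force: 2.5
```

```bash
python3 look.py 6
```

```text
L face ctr mm [-1.84  2.35] axes mm [86.8 87.4] 49 mark 1.836 r 39.8 hand 0.378 perp mm -2.88 maxr 32.4 tip cent ang 0.269
R face ctr mm [-1.1   2.28] axes mm [85.5 87.9] 39 mark 1.761 r 39.6 hand 1.726 perp mm 0.57 maxr 33.8 tip cent ang 1.747
10.5 [ 0.42930953 -0.02668418  0.03093342] [-1.09389    -0.17381737  5.30616591]
```

Call:
send_rows(deltas="0 0 0.15 0 0 0 0;0 0 0.3 0 0 0 0;0 0 0.45 0 0 0 0;0 0 0.6 0 0 0 0;0 0 0.7 0 0 0 0;0 0 0.8 0 0 0 0;0 0 0.9 0 0 0 0;0 0 0.95 0 0 0 0;0 0 0.95 0 0 0 0;0 0 0.95 0 0 0 0")

```text
clock: 11.5
tcp_pos: [0.4287, -0.0262, 0.0218]
eef_rot: [0.973, 0.23, -0.0, -0.001]
wrist_force: [-3.5, 2.9, 11.4]
grip_width: -0.001
grasp_force: 5.8
```

```bash
python3 look.py 7
```

```text
L face ctr mm [-1.5   2.52] axes mm [85.7 87.2] 45 mark 1.827 r 39.9 hand 1.598 perp mm -0.28 maxr 31.8 tip cent ang 1.594
R face ctr mm [-0.96  2.12] axes mm [85.2 88.2] 46 mark 1.77 r 39.1 hand 1.73 perp mm 0.32 maxr 33.6 tip cent ang 1.743
11.55 [ 0.42875493 -0.02618662  0.0218189 ] [-3.52991691  3.79980834 12.05420019]
```

Call:
send_rows(deltas="0 0 0.06 0 0 0 0;0 0 0.11 0 0 0 0;0 0 0.11 0 0 0 0;0 0 0.11 0 0 0 0")

```text
clock: 11.95
tcp_pos: [0.4287, -0.0262, 0.0208]
eef_rot: [0.973, 0.23, -0.0, -0.001]
wrist_force: [-4.1, 4.4, 11.7]
grip_width: 0.001
grasp_force: 6.2
```

```bash
python3 look.py 8
```

```text
L face ctr mm [-1.56  2.65] axes mm [85.9 87.1] 43 mark 1.825 r 39.6 hand 1.746 perp mm 0.08 maxr 32.1 tip cent ang 1.744
R face ctr mm [-0.95  2.17] axes mm [85.3 88.2] 46 mark 1.769 r 39.3 hand 1.73 perp mm 0.31 maxr 33.7 tip cent ang 1.742
12.0 [ 0.42872231 -0.0261304   0.02077407] [-3.54208889  3.67169459 11.45380402]
```

View pics/d8.png

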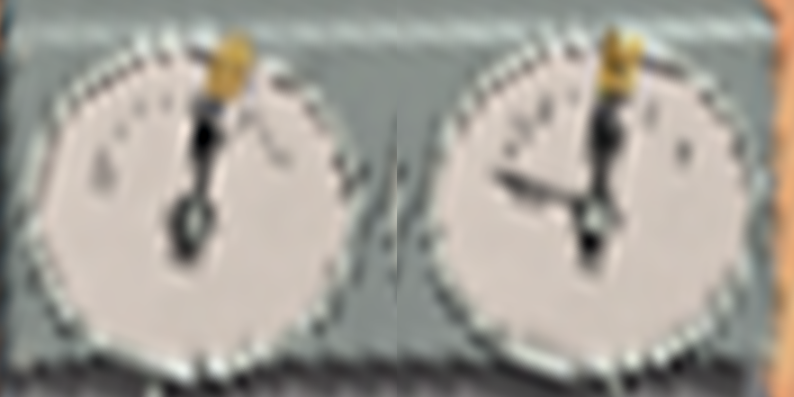

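The left hand is at 1.746 with its mark at about 1.82, so it is nearly there. The right dial now shows its thin needle, tip at (500,177), separate from the slave. My pictures are used up, so I'll check numerically whether that needle angle is its rest position.

```bash
python3 - <<'E'
from ang import *
p=cam("top"); th=np.arange(-.4,2.6,.05); rad=np.arange(18,28,.5)
hub=(np.array([np.cos(0),0]))
for f in ("0","5","6","7","8"):
    im=cv2.imread(f"pics/top{f}.png")
    for s,n in((1,"L"),(-1,"R")):
        g=cv2.cvtColor(rect(p,im,C+s*.05*y),cv2.COLOR_BGR2GRAY)
        h=np.array([220-1.2*4+2,220+4*4.2])  # hub, hand height
        X=(h[0]-4*rad[:,None]*np.cos(th)).astype(np.float32); Y=(h[1]-4*rad[:,None]*np.sin(th)).astype(np.float32)
        m=cv2.remap(g,X,Y,1).mean(0); k=[(round(th[i],2),int(m[i])) for i in range(1,len(th)-1) if m[i]<170 and m[i]<=m[i-1] and m[i]<=m[i+1]]
        print(f,n,k)
E
```

```text
0 L [(np.float64(0.3), 43)]
0 R [(np.float64(0.35), 23)]
5 L [(np.float64(0.3), 43)]
5 R [(np.float64(0.4), 163), (np.float64(1.65), 23)]
6 L [(np.float64(0.3), 41)]
6 R [(np.float64(0.35), 101), (np.float64(1.7), 33)]
7 L [(np.float64(1.55), 23)]
7 R [(np.float64(0.35), 91), (np.float64(1.7), 34)]
8 L [(np.float64(1.65), 21)]
8 R [(np.float64(0.35), 91), (np.float64(1.7), 34)]
```

The right needle reads 0.35 in frames 6, 7 and 8, unchanged while the left screw goes down. It matches the first tick and the 9 mm travel, so it is the rest position: the dial's zero line sits rotated by about 0.3 in the picture, and hand-to-mark comparisons still hold. For the left dial I'll add 0.45 mm, then look before releasing.

Call:
send_rows(deltas="0 0 0.025 0 0 0 0;0 0 0.045 0 0 0 0;0 0 0.045 0 0 0 0;0 0 0.045 0 0 0 0")

```text
clock: 12.4
tcp_pos: [0.4287, -0.0261, 0.0203]
eef_rot: [0.973, 0.23, -0.0, -0.001]
wrist_force: [-4.4, 3.7, 12.5]
grip_width: -0.002
grasp_force: 6.4
```

```bash
python3 look.py 9
```

```text
L face ctr mm [-1.51  2.44] axes mm [85.8 87.4] 47 mark 1.827 r 39.6 hand 1.803 perp mm 0.44 maxr 34.2 tip cent ang 1.815
R face ctr mm [-1.06  2.3 ] axes mm [85.1 87.9] 45 mark 1.766 r 39.5 hand 1.73 perp mm 0.4 maxr 33.8 tip cent ang 1.746
12.45 [ 0.42871455 -0.02613595  0.0203528 ] [-3.64716572  3.75130575 12.68202968]
```

The left hand is on target: 1.803, with the tip at 1.815, against a mark of 1.827. I'll lift off and verify.

Call:
send_rows(deltas="0 0 -0.2 0 0 0 0;0 0 -0.5 0 0 0 0;0 0 -1 0 0 0 0;0 0 -2 0 0 0 0;0 0 -4 0 0 0 0;0 0 -7 0 0 0 0;0 0 -10 0 0 0 0;0 0 -10 0 0 0 0;0 0 -10 0 0 0 0;0 0 -10 0 0 0 0")

```text
clock: 13.45
tcp_pos: [0.4284, -0.0268, 0.1187]
eef_rot: [0.973, 0.23, -0.001, -0.0]
wrist_force: [-0.2, -0.9, -0.2]
grip_width: 0.001
grasp_force: 0.0
```

```bash
python3 look.py 10; python3 - <<'E'
from ang import *
p=cam("scene"); dp=np.median([eyes.camera("scene")[1] for _ in range(3)],0)
for n,S in (("L",[.4299,-.0270,.066]),("R",[.4656,-.1421,.066])):
    q=np.round(proj(p,[S])[0]).astype(int); v,u=np.mgrid[q[1]-3:q[1]+3,q[0]-2:q[0]+3]; o,d=ray(p,np.c_[u.ravel(),v.ravel()]); P=o+d*dp[v,u].reshape(-1,1); print(n,"screw top z",np.median(P[:,2]))
pt=cam("top"); th=np.arange(0,1.2,.05); rad=np.arange(18,28,.5); im=cv2.imread("pics/top10.png")
for s in (1,-1):
    g=cv2.cvtColor(rect(pt,im,C+s*.05*y),cv2.COLOR_BGR2GRAY)
    X=(217-4*rad[:,None]*np.cos(th)).astype(np.float32);Y=(237-4*rad[:,None]*np.sin(th)).astype(np.float32)
    m=cv2.remap(g,X,Y,1).mean(0); print("needle",s,th[m.argmin()].round(2),m.min())
E
```

```text
L face ctr mm [-1.7   2.23] axes mm [86.5 87.4] 75 mark 1.834 r 39.2 hand 1.816 perp mm 0.33 maxr 32.0 tip cent ang 1.824
R face ctr mm [-1.    2.21] axes mm [85.8 88. ] 42 mark 1.763 r 39.5 hand 1.728 perp mm 0.41 maxr 33.7 tip cent ang 1.743
13.5 [ 0.42831839 -0.02672814  0.11852407] [ 0.46993278 -0.27984358  0.41830467]
L screw top z 0.06323768893766574
R screw top z 0.06677899616680483
needle 1 0.3 117.9
needle -1 0.35 101.85
```

The left screw's depth reads 3 mm lower than the right's. Before handing in, I'll compare it with the depth saved before any pressing.

```bash
python3 - <<'E'
from ang import *
p=cam("scene"); now=np.median([eyes.camera("scene")[1] for _ in range(5)],0)
for t,dp in (("before",np.load("pics/scene1.npy")),("now",now)):
  for n,S in (("L",[.4299,-.0270,.066]),("R",[.4656,-.1421,.066])):
    q=np.round(proj(p,[S])[0]).astype(int); v,u=np.mgrid[q[1]-3:q[1]+3,q[0]-2:q[0]+3]; o,d=ray(p,np.c_[u.ravel(),v.ravel()]); P=o+d*dp[v,u].reshape(-1,1); print(t,n,np.percentile(P[:,2],[25,50,75]).round(4))
s=telemetry.get_state(); print(s["clock"],s["wrist_force"])
E
```

```text
before L [-0.0009  0.0632  0.0651]
before R [0.0649 0.0675 0.069 ]
now L [-0.0013  0.0637  0.0644]
now R [0.066  0.0669 0.0676]
13.9 [0.0331002  0.75277657 0.06601856]
```

Both screws are at the same heights as before pressing, so they are fully back up. Handing in.

```bash
python3 -c "
from plant import job
print(job.hand_in())"
```

```text
the job is handed in; nothing more can be done
None
```

I pressed the right screw, let it spring fully back, then did the left; each slave hand now stands over its brass mark, about 0.02–0.04 rad from the middle by camera, and the job is handed in at about 14 s (no verdict was returned).

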